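# Feed a case home and hold the guarded lever down

### The job

Push the white case along the bed of the marking jig until it sits fully home against the end stop. Then reach down through the window in the guard and press the spring lever fully down without touching the guard, and finish with a finger still holding the lever down. Only push and press with the fingers, nothing is to be lifted, and leave the small things lying round the jig where they are.

Things in the scene. Friction and masses are not known exactly. Their poses are not given: they have to be found in the camera images.
- press: Fixed marking jig: bed 120 (x) by 330 (y) by 12 mm thick (y -185 to +145), guide rails along y 97 mm apart, tops 34 mm above the bench. Origin on the bench, centred under the end stop's face. Feed direction +y (about the robot's left). Stop: bar 45 mm high, face at y = 0. A marking head 40 mm wide overhangs the bed to y = -50, at 63 to 92 mm height; its ram drops as the lever goes down.
- guard: The guard over the jig's left end, fixed: grey top plate 120 (x) by 130 (y) mm, 5 mm thick, its top 112 mm above the bench, on posts with clear plastic panels at the sides and the end. Moves with the jig; same origin and axes as the jig; plate from y = 15 to 145 mm. Nothing of the robot may touch it.
- window (a point): Centre of the rectangular window in the guard's top plate, at the height of the plate's top. The window is 88 mm along the jig's x and 76 mm along its y.
- lever_pad (a point): Centre of the top face of the lever's black pad, 34 (x) by 32 (y) mm, right below the middle of the window. Released, it lies 17 mm below the plate's top; fully down it has gone 18 mm lower and 4 mm towards the jig's -y. The lever's pivot lies 56 mm from it towards -y.
- lever (a joint): Angle of the lever, rad: 0 released (up), 0.32 at its lower stop. A spring returns it: about 2 N on the pad starts it, about 5 N holds it at the lower stop.
- case: White plastic case, 92 (x) by 115 (y) by 42 mm high, about 150 g, loose on the bed (12 mm above the bench) between the rails. Origin at the centre of its underside, axes as the jig's. Starts 34 to 59 mm short of the stop; home, its origin is at y = -56 mm in the jig's frame. Push its upright end face on the -y side, 56 mm from its origin, solid from 9 to 42 mm above its underside.
- block_gauge: Steel gauge block with a notch, 60 by 25 by 16 mm, loose on the bench just beyond the guard's left end. Leave alone. Origin at the centre of its underside.
- marker: Marker pen, 130 mm long, 17 mm high, loose on the bench behind the jig's bed. Leave alone. Origin at the centre of its underside.
- knob_cap: Grey plastic knob cap, 23 mm wide, 16 mm high, loose on the bench behind the guard. Leave alone. Origin at the centre of its underside.
Things that resemble listed ones, but are neither listed nor needed, are in the scene too. Of the things shaped like the case, the white one is meant.

How it is judged:
By the outcome, as a careful person would: the job done as asked, in the order asked, and still so for the second after the job is handed in, while the arm keeps its last pose, push and grip.
It also fails if it takes over 45 s, if anything falls off the work surface, if the arm or the gripper's body presses on something with over 40 N, if the wrist force passes 120 N, or if a joint passes its speed limit or range.

### The arm

A 6-joint arm with a two-finger parallel gripper is mounted at the origin on a cart in front of the work surface, level with it; the furniture and walls round the work are solid. World frame = base frame: x ahead of the robot, y to its left, z up, the work surface at z = 0. Lengths are in m, angles in degrees, forces in N, time in s.
With the tool pointing down it reaches from about 0.3 to 0.85 m from the base axis. Payload 5.4 kg.
Tool frame: the origin (TCP) lies at the very end of the fingers, on their centre line; the grasp point (between the pads) lies 19 mm behind it; z points along the fingers, y is the line along which they close (so a half turn about z gives the same grasp; the last joint's range is limited). The gripper opens to 85 mm and grips with 20 to 120 N. Pads are 22 mm wide; open, the fingers measure 114 mm over their backs; the gripper's body (76 mm by 85 mm) begins 54 mm behind the grasp point. The pads swing forward as they close: fully open they stand 13 mm farther back than shut.
Start: joints at [-85.606, 9.076, 91.501, -0, 79.423, -12.038], TCP at [0.163, -0.552, 0.231] pointing down, gripper open.
Joint ranges: [-166.64, 166.64], [-54.1, 131.32], [10.49, 154.53], [-73.88, 253.88], [9.74, 151.15], [-171.62, 171.62]. Speed limits (degrees/s): [147.25, 147.25, 180, 180, 180, 180].

### API

Orientations are given as a 3x3 rotation matrix whose columns are the frame's x, y, z axes.
In Python, from cell import manip, cams, job, search_frame, mark_of gives the robot as it stands. The module is installed in compiled form; this text tells all that it offers.
- The arm moves only by the tool move_arm, never from a script. Its argument "motion" is a list of rows, each a list of 7 numbers: the gripper's target within -1 to 1 (shut at 1, half-way at 0, fully open at -1), then the shift along the tool's x, y, z in mm, then the turn, a rotation vector about the tool's x, y, z in units of 5 degrees (1.0 is 5 degrees). A call has 1 to 12 rows; each row shifts and turns the commanded pose from where the row before left it, along the tool's axes as they then stand; what a row does not reach is not made up. A row lasts 1/8 s, in which the tool goes at most 62.5 mm and 10.7 degrees, less where a joint would pass 70% of its speed; a pose out of reach is approached as far as the arm can. A call with a gripper value outside its range is refused whole. The fingers move at their own pace and stop on an object; "force" is the grip in N (left out, the last holds). Time passes only in rows, so rows that do not move let the fingers close. It gives the time, the measured TCP pose, the force, the opening and the grip force at its end, in the units of the state.
- manip.read_state(): the state, without advancing time (a new reading comes with each control period).
- cams.get_image(name): name is "scene" or "top" or "wrist"; returns a dict with "img" (400x640x3 uint8, red, green, blue), "z_map" (400x640 float32, m along the optical axis (not along the pixel's ray), 0 where there is no reading), "mtx" (3x3 intrinsics, pixels), "world_to_cam" (4x4, takes a point from world to camera coordinates). Camera axes: x right, y down, z forward; pixel columns grow to the right and rows downward; lengths in m; the calibration is good to about 2 mm. The wrist camera is an equidistant fisheye: a pixel r from the principal point sees the ray r / f radians off the axis. A picture is of the moment at which its call begins.
- job.sign_off(): hands the job in; it is judged then, once.
Trained networks look in a picture, given as the dict that the camera call returned (one of the last four; its "shot" number tells which), for a name from the list of things; names that differ only in an ending like _2 or _b are one class to them, and where a whole thing is asked for, a point or a joint stands for the part that bears it (a point fixed in the world has none). Each returns a list of dicts, best first, with "p" (0 to 1); they miss things now and then, are a little off and sometimes report something else, mostly with a low value. They report only what shows in the picture. A call takes as long as a camera call. They do not tell look-alikes from the thing itself.
- search_frame(target, picture): "extent" ([left, top, right, bottom] in pixels, round what is visible of it).
- mark_of(target, picture): "position" ([column, row] in pixels: a listed point, or the origin of a listed thing).
The state is a dict: "clock": time; "joints": joint angles; "joint_vel": joint speeds; "effort": joint torques, N m; "tool_pos": TCP position; "tcp_rot": TCP orientation; "wrist_force": force on the tool from outside, world axes, zero at the start; "wrist_torque": the same for the moment, N m; "grip_width": opening from 0.0 (shut) to 1.0 (fully open); "gripper_force": force on a finger pad.
Only numpy, scipy, OpenCV 4.12 (cv2) and the standard library are available. Lean on these libraries where they do the work, as an engineer would, in place of code of your own. Each camera call takes 0.05 s, during which the arm holds its last target. There are 200 camera calls.

## Working session

There is one attempt and no reset: what is moved stays moved. The work goes in short steps, Python scripts to look and compute and a tool call to move; the robot and the scene stay as the last step left them, time stands still between calls to the robot, and variables do not carry over. Pictures are saved under pics/ and viewed, at most 10 in all, crops included, and the job is handed in when it is done.

Besides the shell and the picture viewer there is one more tool, called after "Call:" as name(argument=value, ...) on one line, values as JSON. move_arm: Moves the arm, as the interface text tells. Its arguments: {"type":"object","properties":{"motion":{"type":"array","items":{"type":"array","items":{"type":"number"}}},"force":{"type":"number"}},"required":["motion"]}

```bash
mkdir -p pics
cat > h.py <<'E'
import numpy as np, cv2
from cell import manip, cams, job, search_frame, mark_of
def w(pic,u,v,z=None):
    K=pic["mtx"];T=np.linalg.inv(pic["world_to_cam"])
    d=np.array([(u-K[0,2])/K[0,0],(v-K[1,2])/K[1,1],1.])
    if z is None:
        p=d*pic["z_map"][int(round(v)),int(round(u))]
        return T[:3,:3]@p+T[:3,3]
    r=T[:3,:3]@d; return T[:3,3]+r*(z-T[2,3])/r[2]
def cloud(pic):
    K=pic["mtx"];T=np.linalg.inv(pic["world_to_cam"]);Z=pic["z_map"]
    v,u=np.mgrid[:400,:640]
    p=np.stack([(u-K[0,2])/K[0,0]*Z,(v-K[1,2])/K[1,1]*Z,Z],-1)
    return p@T[:3,:3].T+T[:3,3]
E
python3 - <<'E'
from h import *
np.set_printoptions(precision=4,suppress=True)
s=manip.read_state();print(s["tool_pos"],s["tcp_rot"],s["clock"])
for n in("scene","top"):
    p=cams.get_image(n);cv2.imwrite(f"pics/{n}1.png",p["img"][:,:,::-1])
    print(n,np.linalg.inv(p["world_to_cam"])[:3,3])
    for t in("press","guard","window","lever_pad","case","block_gauge","marker","knob_cap"):
        for m in mark_of(t,p)[:3]: print(t,m["p"],m["position"],w(p,*m["position"]) if 0<=m["position"][1]<399 and 0<=m["position"][0]<639 else '')
E
```

```text
[ 0.1626 -0.5509  0.2303] [[ 0.9592  0.2829 -0.0001]
 [ 0.2829 -0.9592  0.0019]
 [ 0.0004 -0.0018 -1.    ]] 0.0
scene [0.1615 0.6533 0.5905]
press 0.91 [365.6, 224.8] [0.4081 0.1279 0.1111]
guard 0.97 [368.3, 228.5] [0.407  0.116  0.0939]
window 0.8 [351.3, 204.4] [ 0.5292 -0.034   0.0094]
window 0.63 [386.1, 203.5] [0.4062 0.0417 0.111 ]
lever_pad 0.6 [350.7, 216.5] [0.4551 0.1037 0.0945]
case 0.62 [203.1, 285.3] [0.6128 0.3751 0.0366]
block_gauge 0.62 [319.6, 268.2] [0.4768 0.1861 0.0001]
marker 0.53 [350.4, 202.6] [0.1615 0.6533 0.5905]
knob_cap 0.64 [385.9, 203.5] [0.4065 0.0419 0.111 ]
top [0.3588 0.0674 1.0168]
press 0.84 [349.5, 246.3] [0.4525 0.0079 0.0908]
guard 0.78 [349.5, 246.7] [0.4517 0.0079 0.0906]
lever_pad 0.78 [312.1, 240.8] [0.4625 0.0861 0.0944]
lever_pad 0.25 [306.4, 211.5] [0.5212 0.0986 0.1118]
case 0.94 [387.4, 247.7] [ 0.4546 -0.077   0.0518]
case 0.78 [199.0, 166.6] [0.6353 0.3494 0.0389]
block_gauge 0.67 [267.6, 234.2] [0.4851 0.1891 0.014 ]
marker 0.59 [373.5, 215.7] [ 0.5308 -0.0518  0.0161]
knob_cap 0.59 [304.7, 208.6] [0.5455 0.106  0.0137]
```

Run:
```python
import cv2
a=cv2.imread("pics/top1.png")[150:330,220:480];cv2.imwrite("pics/top1c.png",cv2.resize(a,None,fx=3,fy=3,interpolation=cv2.INTER_CUBIC))
```

```text
(no output)
```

View pics/top1c.png

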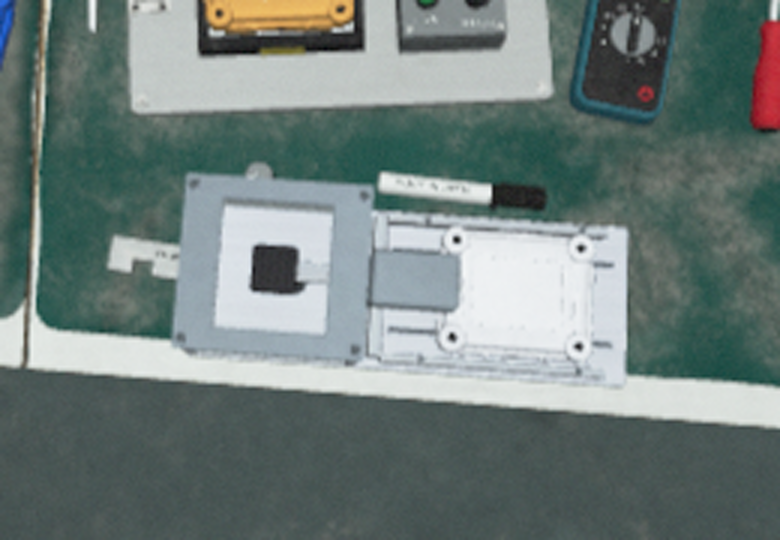

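View pics/scene1.png

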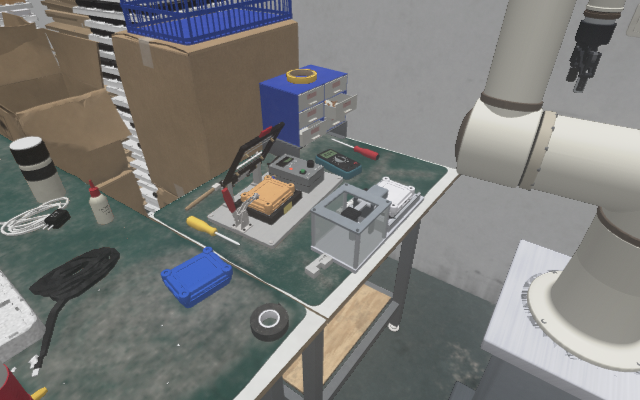

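The top crop shows the guard at left (its window with the black pad at about (312,240) in full-picture pixels). The marking head is at (358,243) and the white case is right of it at (393,247), free on its right end. The scene view confirms the layout; the blue case is the look-alike. Next I fit the frame from depth.

```bash
cat >> h.py <<'E'
def fit(c,lo,hi,xr,yr):
    m=(c[...,2]>lo)&(c[...,2]<hi)&(c[...,0]>xr[0])&(c[...,0]<xr[1])&(c[...,1]>yr[0])&(c[...,1]<yr[1])
    q=c[m]; r=cv2.minAreaRect((q[:,:2]*1000).astype(np.float32)); return q,r
E
python3 - <<'E'
from h import *
np.set_printoptions(precision=4,suppress=True)
for n in("top","scene"):
    p=cams.get_image(n);c=cloud(p)
    for name,lo,hi,xr,yr in(("plate",.106,.118,(.36,.56),(0,.2)),("head",.085,.098,(.40,.50),(-.06,.03)),("case",.045,.062,(.38,.53),(-.2,-.0)),("pad",.085,.1,(.43,.49),(.06,.12)),("bed",.008,.018,(.36,.54),(-.2,.0)),("rails",.03,.038,(.36,.54),(-.2,.0))):
        q,r=fit(c,lo,hi,xr,yr); print(n,name,len(q),np.median(q[:,2]),r)
E
```

```text
top plate 2131 0.11132371509437444 ((465.30548095703125, 88.16333770751953), (130.0487060546875, 120.46096801757812), 86.82138061523438)
top head 559 0.09101165341656325 ((459.3063659667969, -10.733585357666016), (62.08476257324219, 39.973506927490234), 86.54913330078125)
top case 1787 0.0503677092124597 ((454.7996826171875, -86.96592712402344), (111.01002502441406, 90.06473541259766), 86.7119369506836)
top pad 286 0.09360207582606067 ((464.5126647949219, 82.22442626953125), (33.75539016723633, 42.04484939575195), 0.7260477542877197)
top bed 1387 0.011778344275376051 ((467.82269287109375, -86.99223327636719), (180.99435424804688, 145.3101348876953), 86.8542251586914)
top rails 453 0.033461218367579426 ((455.7556457519531, -76.76314544677734), (157.4756622314453, 111.32959747314453), 86.74088287353516)
scene plate 1452 0.11085925565218763 ((463.09820556640625, 89.11549377441406), (133.59774780273438, 121.93889617919922), 86.47766876220703)
scene head 159 0.09042252093945968 ((455.0504455566406, -3.737873077392578), (41.69977569580078, 71.46025848388672), 5.12099027633667)
scene case 550 0.04968080904604982 ((453.05316162109375, -85.15870666503906), (112.37979125976562, 91.52667236328125), 86.42864990234375)
scene pad 189 0.09367672607384103 ((462.431640625, 83.26993560791016), (46.37699890136719, 32.771026611328125), 88.0904312133789)
scene bed 248 0.011492573652838567 ((466.1038818359375, -89.59318542480469), (169.46322631835938, 147.2786102294922), 86.90784454345703)
scene rails 176 0.032636914137730455 ((452.17803955078125, -76.5197525024414), (151.33465576171875, 111.1819839477539), 87.8457260131836)
```

Call:
move_arm(motion=[[1, 0, 0, 0, 0, 0, -2.01], [1, 0, 0, 0, 0, 0, -2.01], [1, 0, 0, 0, 0, 0, -2.01], [1, 0, 0, 0, 0, 0, -2.01], [1, 0, 0, 0, 0, 0, -2.01], [1, 0, 0, 0, 0, 0, -2.01], [1, 0, 0, 0, 0, 0, -2.01], [1, 43, 29, 0, 0, 0, 0], [1, 43, 29, 0, 0, 0, 0], [1, 43, 29, 0, 0, 0, 0], [1, 43, 29, 0, 0, 0, 0], [1, 43, 29, 0, 0, 0, 0]], force=40)

```text
clock: 2.5
tool_pos: [0.3203, -0.3436, 0.2315]
tcp_rot: [[0.056, 0.998, 0.0], [0.998, -0.056, -0.001], [-0.001, 0.0, -1.0]]
wrist_force: [0.7, -0.1, 0.4]
grip_width: -0.001
gripper_force: 0.0
```

Call:
move_arm(motion=[[1, 43, 30, 0, 0, 0, 0], [1, 43, 30, 0, 0, 0, 0], [1, 43, 30, 0, 0, 0, 0], [1, 43, 30, 0, 0, 0, 0], [1, 0, 0, 50, 0, 0, 0], [1, 0, 0, 50, 0, 0, 0], [1, 0, 0, 0, 0, 0, 0], [1, 0, 0, 0, 0, 0, 0]])

```text
clock: 3.5
tool_pos: [0.4499, -0.1808, 0.1333]
tcp_rot: [[0.056, 0.998, 0.002], [0.998, -0.056, -0.002], [-0.001, 0.002, -1.0]]
wrist_force: [0.9, 0.6, 0.7]
grip_width: -0.0
gripper_force: 0.0
```

Run:
```python
from h import *
np.set_printoptions(precision=4,suppress=True)
s=manip.read_state();print(s["tool_pos"],s["joints"])
a=cams.get_image("wrist");b=cams.get_image("top")
cv2.imwrite("pics/w2.png",np.hstack([a["img"][:,:,::-1]]))
c=cloud(b)
# TCP as seen from top: project
T=b["world_to_cam"];q=T[:3,:3]@s["tool_pos"]+T[:3,3];print(b["mtx"]@q/q[2])
cv2.imwrite("pics/t2.png",cv2.resize(b["img"][170:330,300:500,::-1],None,fx=4,fy=3.75))
print(fit(c,.045,.062,(.38,.53),(-.2,0))[1])
```

```text
[ 0.4499 -0.1808  0.1333] [-36.2127   1.3247 111.4517   0.0005  67.0676 -32.9823]
[445.7481 246.8146   1.    ]
((454.75830078125, -86.99502563476562), (111.49811553955078, 89.90351104736328), 86.6438217163086)
```

View pics/w2.png

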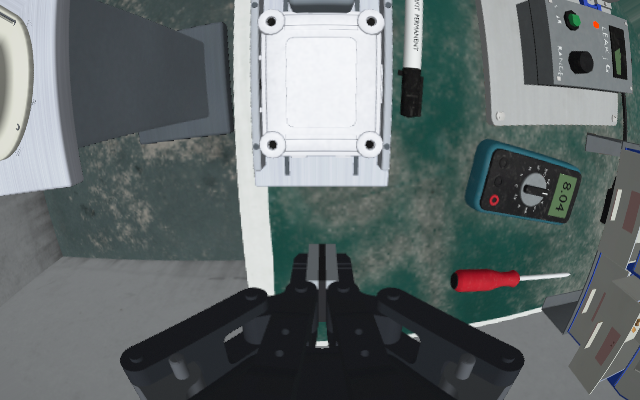

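The wrist view shows the shut fingers at (320,265), in line with the case centre line (320,80) and clear of its end at row 150. Go down and push.

Call:
move_arm(motion=[[1, 0, 0, 33, 0, 0, 0], [1, 0, 0, 33, 0, 0, 0], [1, 0, 0, 31, 0, 0, 0], [1, 0, 0, 0, 0, 0, 0], [1, 7, 0, 0, 0, 0, 0], [1, 7, 0, 0, 0, 0, 0], [1, 7, 0, 0, 0, 0, 0], [1, 5, 0, 0, 0, 0, 0], [1, 5, 0, 0, 0, 0, 0], [1, 5, 0, 0, 0, 0, 0], [1, 5, 0, 0, 0, 0, 0], [1, 0, 0, 0, 0, 0, 0]])

```text
clock: 5.1
tool_pos: [0.451, -0.1384, 0.0341]
tcp_rot: [[0.056, 0.998, -0.001], [0.998, -0.056, 0.001], [0.001, -0.001, -1.0]]
wrist_force: [-0.5, 0.1, -0.1]
grip_width: -0.002
gripper_force: 0.0
```

Run:
```python
from h import *
print(manip.read_state()["wrist_force"])
b=cams.get_image("top");print(fit(cloud(b),.045,.06,(.38,.53),(-.132,0))[1])
```

```text
[-0.48373688  0.0885304  -0.05394803]
((455.3045654296875, -70.49803161621094), (108.92877960205078, 89.50647735595703), 88.09213256835938)
```

Call:
move_arm(motion=[[1, 5, 0, 0, 0, 0, 0], [1, 5, 0, 0, 0, 0, 0], [1, 5, 0, 0, 0, 0, 0], [1, 3, 0, 0, 0, 0, 0], [1, 3, 0, 0, 0, 0, 0], [1, 2, 0, 0, 0, 0, 0], [1, 0, 0, 0, 0, 0, 0]])

```text
clock: 6.02
tool_pos: [0.4525, -0.1159, 0.0343]
tcp_rot: [[0.056, 0.998, -0.0], [0.998, -0.056, 0.0], [0.0, -0.0, -1.0]]
wrist_force: [-0.1, -0.2, 0.6]
grip_width: -0.0
gripper_force: 0.0
```

Call:
move_arm(motion=[[1, 1.5, 0, 0, 0, 0, 0], [1, 1.5, 0, 0, 0, 0, 0], [1, 0, 0, 0, 0, 0, 0]])

```text
clock: 6.4
tool_pos: [0.4535, -0.1144, 0.0348]
tcp_rot: [[0.056, 0.998, 0.002], [0.998, -0.056, -0.003], [-0.003, 0.002, -1.0]]
wrist_force: [-0.5, -5.8, -1.7]
grip_width: 0.003
gripper_force: 2.7
```

Call:
move_arm(motion=[[1, 1.5, 0, 0, 0, 0, 0], [1, 1, 0, 0, 0, 0, 0], [1, 0, 0, 0, 0, 0, 0], [1, 0, 0, 0, 0, 0, 0]])

```text
clock: 6.9
tool_pos: [0.4546, -0.1142, 0.0356]
tcp_rot: [[0.055, 0.998, 0.004], [0.998, -0.055, -0.007], [-0.007, 0.004, -1.0]]
wrist_force: [0.3, -13.5, -1.6]
grip_width: -0.002
gripper_force: 6.5
```

Run:
```python
from h import *
print(manip.read_state()["wrist_force"],manip.read_state()["tool_pos"])
b=cams.get_image("top")
cv2.imwrite("pics/t3.png",cv2.resize(b["img"][180:320,280:460,::-1],None,fx=4,fy=4,interpolation=cv2.INTER_CUBIC))
```

```text
[  0.28570905 -13.45909779  -1.64713305] [ 0.45456305 -0.11417818  0.03564486]
```

View pics/t3.png

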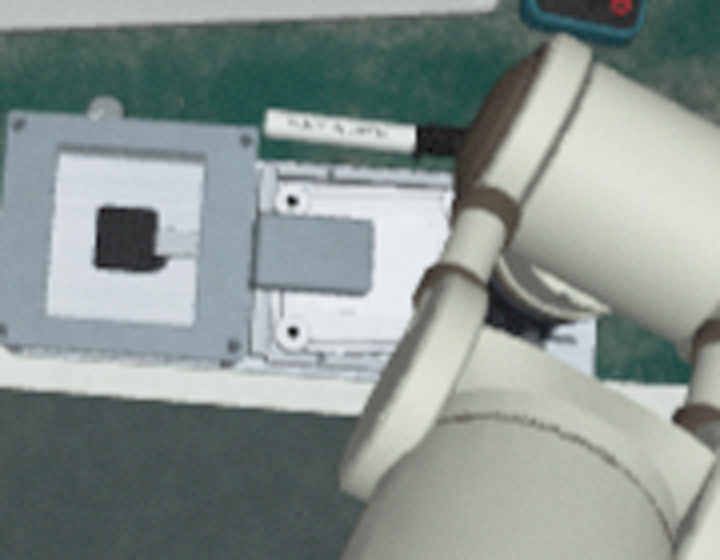

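The crop shows the case's left end under the head, with its holes at (292,200) and (292,330) beside the stop. The force rises at the expected y, so it is home. Back off, rise, and measure window and pad.

Call:
move_arm(motion=[[1, -10, 0, 0, 0, 0, 0], [1, -20, 0, 0, 0, 0, 0], [1, 0, 0, -50, 0, 0, 0], [1, 0, 0, -60, 0, 0, 0], [1, 0, 0, -60, 0, 0, 0], [1, 0, 0, 0, 0, 0, 0], [1, 0, 0, 0, 0, 0, 0]])

```text
clock: 7.82
tool_pos: [0.4507, -0.1402, 0.2036]
tcp_rot: [[0.056, 0.998, -0.001], [0.998, -0.056, 0.001], [0.001, -0.001, -1.0]]
wrist_force: [-0.4, 0.3, -0.9]
grip_width: -0.001
gripper_force: 0.0
```

```bash
cat > meas.py <<'E'
from h import *
np.set_printoptions(precision=4,suppress=True)
s=manip.read_state();print(s["tool_pos"],s["tcp_rot"])
a=np.deg2rad(86.75);Y=np.array([np.cos(a),np.sin(a)]);X=np.array([Y[1],-Y[0]])
for n in("top","scene"):
    b=cams.get_image(n);c=cloud(b);g=b["img"].max(2)
    q,r=fit(c,.106,.118,(.36,.56),(0,.2));print(n,"plate",len(q),r)
    # window edges in jig axes
    ctr=np.array(r[0])/1000; d=q[:,:2]-ctr; u=d@X; v=d@Y
    k=abs(v)<.02; k2=abs(u)<.02
    print(" win x",[u[k&(u<0)].max(),u[k&(u>0)].min()],"y",[v[k2&(v<0)].max(),v[k2&(v>0)].min()])
    m=(c[...,2]>.08)&(c[...,2]<.1)&(g<70)&(abs((c[...,:2]-ctr)@X)<.035)&(abs((c[...,:2]-ctr)@Y)<.03)
    p=c[m]; pr=cv2.minAreaRect((p[:,:2]*1000).astype(np.float32));print(" pad",len(p),np.median(p[:,2]),pr,p.mean(0))
    q,r=fit(c,.045,.057,(.38,.53),(-.14,0));print(" case",r)
    for t in("window","lever_pad"):
        for m in mark_of(t,b)[:2]: print(t,m["p"],w(b,*m["position"],.112 if t=="window" else .095))
E
python3 meas.py
```

```text
[ 0.4507 -0.1402  0.2036] [[ 0.0562  0.9984 -0.0008]
 [ 0.9984 -0.0562  0.001 ]
 [ 0.001  -0.0009 -1.    ]]
top plate 2132 ((465.295654296875, 88.15875244140625), (130.0473175048828, 120.34339904785156), 86.70747375488281)
 win x [np.float64(-0.0441791985754642), np.float64(0.04351710155140557)] y [np.float64(-0.03803826323817732), np.float64(0.03770116984925876)]
 pad 211 0.0945103300337613 ((465.4927062988281, 88.4435806274414), (31.994522094726562, 29.298736572265625), 0.8353456258773804) [0.4653 0.0885 0.0946]
 case ((455.93621826171875, -51.50400161743164), (103.88276672363281, 90.089599609375), 89.39252471923828)
lever_pad 0.6 [0.4624 0.0867 0.095 ]
scene plate 1452 ((463.611083984375, 89.02909851074219), (132.9200439453125, 121.8658218383789), 86.66873168945312)
 win x [np.float64(-0.04458512481097304), np.float64(0.04325026644141591)] y [np.float64(-0.03634708275471664), np.float64(0.03868245316560598)]
 pad 112 0.09386410895671224 ((462.06951904296875, 90.3519058227539), (32.033119201660156, 32.60490036010742), 87.48153686523438) [0.4605 0.0932 0.0936]
 case ((431.5158386230469, -70.0545654296875), (67.02501678466797, 128.81651306152344), 43.207881927490234)
window 0.66 [0.4596 0.0892 0.112 ]
lever_pad 0.8 [0.4582 0.1049 0.095 ]
```

Call:
move_arm(motion=[[1, 40, 0, 0, 0, 0, 0], [1, 45, 0, 0, 0, 0, 0], [1, 45, 0, 0, 0, 0, 0], [1, 45, 0, 0, 0, 0, 0], [1, 35, 1, 0, 0, 0, 0], [1, 17, 0, 0, 0, 0, 0], [1, 0, 0, 0, 0, 0, 0], [1, 0, 0, 0, 0, 0, 0]])

```text
clock: 9.12
tool_pos: [0.4649, 0.085, 0.2041]
tcp_rot: [[0.057, 0.998, -0.0], [0.998, -0.057, -0.001], [-0.001, -0.0, -1.0]]
wrist_force: [-0.2, -0.3, 0.2]
grip_width: -0.006
gripper_force: 0.0
```

Run:
```python
from h import *
np.set_printoptions(precision=4,suppress=True)
s=manip.read_state();print(s["tool_pos"],s["clock"])
a=cams.get_image("wrist");cv2.imwrite("pics/w4.png",a["img"][:,:,::-1])
K=a["mtx"];T=np.linalg.inv(a["world_to_cam"]);Z=a["z_map"]
v,u=np.mgrid[:400,:640];dx=(u-K[0,2])/K[0,0];dy=(v-K[1,2])/K[1,1];th=np.hypot(dx,dy)
f=np.where(th>1e-6,np.tan(np.minimum(th,1.5))/np.maximum(th,1e-6),1)
P=np.stack([dx*f*Z,dy*f*Z,Z],-1)@T[:3,:3].T+T[:3,3]
t=(P-s["tool_pos"])@s["tcp_rot"]*1000
ok=(Z>0)&(t[...,2]<8)&(t[...,2]>-120)&(abs(t[...,0])<80)&(abs(t[...,1])<90)
for z in range(-110,8,8):
    k=ok&(t[...,2]>=z)&(t[...,2]<z+8);q=t[k]
    if len(q): print(z,len(q),"x",q[:,0].min(),q[:,0].max(),"y",q[:,1].min(),q[:,1].max())
c=P
g=a["img"].max(2)
m=(c[...,2]>.106)&(c[...,2]<.118)&(abs(c[...,0]-.464)<.09)&(abs(c[...,1]-.088)<.09)
print("plate",m.sum(),cv2.minAreaRect((c[m][:,:2]*1000).astype(np.float32)))
m=(c[...,2]>.085)&(c[...,2]<.1)&(abs(c[...,0]-.464)<.03)&(abs(c[...,1]-.088)<.03)&(g<70)
print("pad",m.sum(), cv2.minAreaRect((c[m][:,:2]*1000).astype(np.float32)) if m.sum() else 0)
```

```text
[0.4649 0.085  0.2041] 9.125
-110 1 x 20.258254641467765 20.258254641467765 y -18.90610336062496 -18.90610336062496
-102 3391 x -1.3790817158096866 21.03389302512052 y -56.20520950288185 53.40294580408957
-94 8736 x -6.437011405319942 20.351188005893682 y -62.808814843256286 61.959080531384615
-86 6218 x -4.700609835592511 17.870337913725983 y -61.49914355651875 61.995190004555596
-78 5682 x -11.884440093929161 18.1087123661603 y -55.806403211789096 55.754886168005775
-70 3615 x -10.517230732824052 17.7188161023966 y -49.8318249485847 49.38753532586724
-62 4179 x -10.51784913665999 12.880831458692626 y -43.46273940108854 43.55200859661655
-54 2697 x -12.833075830685585 14.081579087844387 y -37.38347939231792 36.30093492578824
-46 1076 x -11.84160268093297 13.571439048277007 y -31.166932388621746 31.867001021355556
-38 689 x -12.013849363227537 11.63235592680832 y -13.744421756019285 13.029568018713084
-30 556 x 5.528797780209795 11.35946169884588 y -13.829767177357233 13.138843957428705
-22 490 x 5.162875182643811 11.239935223527194 y -13.96963840369882 13.294821105927467
-14 423 x 5.189919468380398 11.412407608419022 y -14.008486266619997 13.426317526946223
-6 61 x 5.382599196011609 11.096000618626867 y -9.574200503578624 8.806292109896004
plate 11833 ((464.3535461425781, 87.62447357177734), (129.91673278808594, 121.0419692993164), 86.75099182128906)
pad 1308 ((464.483154296875, 88.93744659423828), (30.2015438079834, 32.004337310791016), 86.87901306152344)
```

View pics/w4.png

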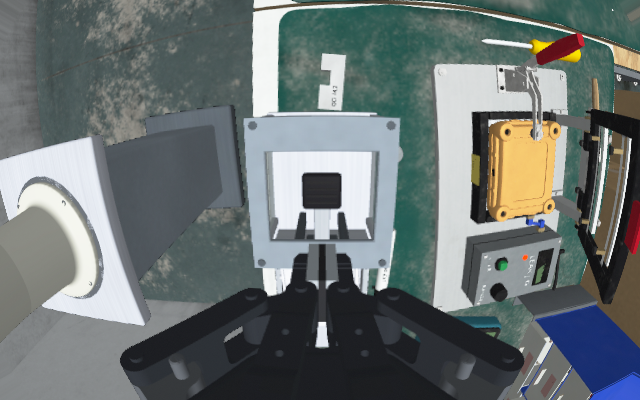

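The wrist view shows the pad at (322,190) centred in the window, (265–375,150–240), with the fingers in line. The gripper is at most ±32 mm wide at plate depth, so it clears the ±44 mm window. Go down.

Call:
move_arm(motion=[[1, 2, 0, 30, 0, 0, 0], [1, 0, 0, 30, 0, 0, 0], [1, 0, 0, 25, 0, 0, 0], [1, 0, 0, 15, 0, 0, 0], [1, 0, 0, 4, 0, 0, 0], [1, 0, 0, 3, 0, 0, 0], [1, 0, 0, 3, 0, 0, 0], [1, 0, 0, 3, 0, 0, 0], [1, 0, 0, 0, 0, 0, 0], [1, 0, 0, 0, 0, 0, 0]])

```text
clock: 10.42
tool_pos: [0.4657, 0.0882, 0.0919]
tcp_rot: [[0.056, 0.998, 0.002], [0.998, -0.056, 0.0], [0.0, 0.002, -1.0]]
wrist_force: [1.3, 2.4, 2.5]
grip_width: -0.006
gripper_force: 1.5
```

Call:
move_arm(motion=[[1, -1, 0, 3, 0, 0, 0], [1, -1, 0, 3, 0, 0, 0], [1, 0, 0, 3, 0, 0, 0], [1, 0, 0, 1.5, 0, 0, 0], [1, 0, 0, 0, 0, 0, 0]])

```text
clock: 11.05
tool_pos: [0.4651, 0.086, 0.0808]
tcp_rot: [[0.056, 0.998, 0.0], [0.998, -0.056, -0.0], [-0.0, 0.0, -1.0]]
wrist_force: [1.8, 3.3, 4.4]
grip_width: -0.001
gripper_force: 2.6
```

Call:
move_arm(motion=[[1, 0, 0, 1.5, 0, 0, 0], [1, 0, 0, 1.5, 0, 0, 0], [1, 0, 0, 0, 0, 0, 0]])

```text
clock: 11.42
tool_pos: [0.4654, 0.0859, 0.0795]
tcp_rot: [[0.056, 0.998, 0.0], [0.998, -0.056, -0.0], [-0.0, 0.0, -1.0]]
wrist_force: [-3.4, 4.3, 17.5]
grip_width: 0.001
gripper_force: 8.5
```

Call:
move_arm(motion=[[1, 0, 0, 0.3, 0, 0, 0], [1, 0, 0, 0, 0, 0, 0], [1, 0, 0, 0, 0, 0, 0], [1, 0, 0, 0, 0, 0, 0]])

```text
clock: 11.92
tool_pos: [0.4654, 0.0859, 0.0793]
tcp_rot: [[0.056, 0.998, 0.0], [0.998, -0.056, -0.0], [-0.0, 0.0, -1.0]]
wrist_force: [-5.5, 1.3, 18.0]
grip_width: -0.005
gripper_force: 9.3
```

Run:
```python
from h import *
a=cams.get_image("wrist");b=cams.get_image("scene")
cv2.imwrite("pics/f.png",np.hstack([cv2.resize(a["img"][60:360,170:470],(400,400)),cv2.resize(b["img"][160:290,290:440],(400,400))])[:,:,::-1])
s=manip.read_state();print(s["wrist_force"],s["wrist_torque"],s["tool_pos"])
```

```text
[-4.520876    3.49266141 19.37844842] [ 0.44376776  0.81042425 -0.04371626] [0.46543818 0.08591323 0.07938277]
```

View pics/f.png

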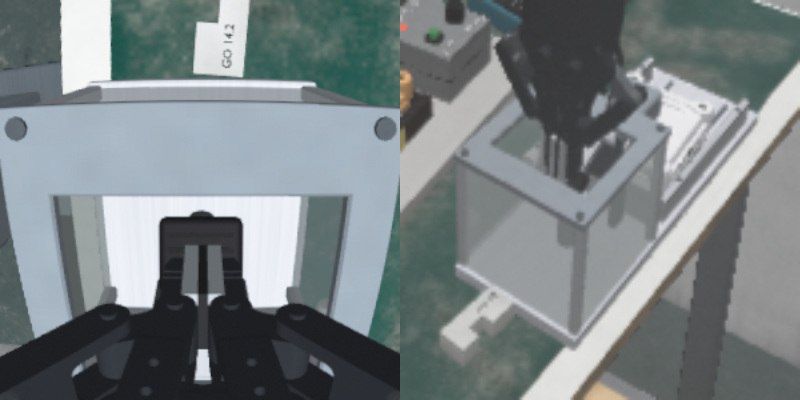

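The final view shows the fingers on the pad, inside the window and clear of its rim. The lever is at its hard stop with a steady push of about 19 N.

```bash
python3 -c "
from cell import job
print(job.sign_off())"
```

```text
the job is handed in; nothing more can be done
None
```

The job is handed in: the white case is pushed home against the end stop, and the shut fingers are holding the lever down at its lower stop with about 19 N. They went through the window with no sign of touching the guard, and it took about 12 s of the 45 s allowed.

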